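# Refit the shoe dryer's filter and start it

### The arm

A 6-joint arm with a two-finger parallel gripper is mounted at the origin on the work surface. World frame = base frame: x ahead of the robot, y to its left, z up, the work surface at z = 0. Lengths are in m, angles in rad, forces in N, time in s.
With the tool pointing down it reaches from about 0.35 to 0.775 m from the base axis. Payload 5.5 kg.
Tool frame: the origin (TCP) lies at the very end of the fingers, on their centre line; the grasp point (between the pads) lies 19 mm behind it; z points along the fingers, y is the line along which they close (so a half turn about z gives the same grasp; the last joint's range is limited). The gripper opens to 85 mm and grips with 20 to 120 N. Pads are 22 mm wide; open, the fingers measure 114 mm over their backs; the gripper's body (76 mm by 85 mm) begins 54 mm behind the grasp point. The pads swing forward as they close: fully open they stand 13 mm farther back than shut.
Start: joints at [-1.442, 0.313, 0.046, 1.304, 0, 1.431], TCP at [0.153, -0.554, 0.231] pointing down, gripper open.
Joint ranges: [-2.76, 2.76], [-0.86, 1.69], [-1.03, 1.26], [-2.2, 2.34], [-1.47, 1.5], [-3.14, 3.14]. Speed limits (rad/s): [2.57, 2.57, 3.14, 3.14, 3.14, 3.14].

### API

Orientations are given as a unit quaternion [w, x, y, z].
In Python, from workcell import env, imaging, ticket gives the robot as it stands. The module is installed in compiled form; this text tells all that it offers.
- The arm moves only by the tool apply_moves, never from a script. Its argument "rows" is a list of rows, each an object with "xyz": the shift along the tool's x, y, z in mm, a list of three; "turn": the turn, a rotation vector about the tool's x, y, z in rad, a list of three; "grip": the opening, from 0 (shut) to 1 (fully open). A call has 1 to 12 rows; each row is the pose to reach, as a shift and turn from the pose commanded when the call began, along the tool's axes at that moment; what a row does not reach only later rows make up. A row lasts 1/12 s, in which the tool goes at most 41.7 mm and 7.16 degrees, less where a joint would pass 70% of its speed; a pose out of reach is approached as far as the arm can. A call with a gripper value outside its range is refused whole. The fingers move at their own pace and stop on an object; "force" is the grip in N (left out, the last holds). Time passes only in rows, so rows that repeat a pose let the fingers close. It gives the time, the measured TCP pose, the force, the opening and the grip force at its end, in the units of the state.
- env.get_state(): the state, without advancing time (a new reading comes with each control period).
- imaging.read_camera(name): name is "scene" or "top"; returns a dict with "color" (384x512x3 uint8, blue, green, red), "z_map" (384x512 float32, m along the optical axis (not along the pixel's ray), 0 where there is no reading), "camera_matrix" (3x3 intrinsics, pixels), "view" (4x4, takes a point from world to camera coordinates). Camera axes: x right, y down, z forward; pixel columns grow to the right and rows downward; lengths in m; the calibration is good to about 2 mm. A picture is of the moment at which its call begins.
- ticket.hand_in(): hands the job in; it is judged then, once.
The state is a dict: "clock": time; "joint_pos": joint angles; "qvel": joint speeds; "tau": joint torques, N m; "tcp_pos": TCP position; "orientation": TCP orientation; "wrist_force": force on the tool from outside, world axes, zero at the start; "ft_torque": the same for the moment, N m; "finger_gap": finger opening in m; "grip_force": force on a finger pad.
Only numpy, scipy, OpenCV 4.12 (cv2) and the standard library are available. Lean on these libraries where they do the work, as an engineer would, in place of code of your own. Each camera call takes 0.05 s, during which the arm holds its last target. There are 200 camera calls.

### The job

The shoe dryer's lint filter was cleaned and hung on the peg rack: lift it off its peg, lower it by hand into the slot in the dryer's top, keeping hold until it is well inside, and leave it fully home. Only then twist the dryer's start knob clockwise to its stop, pause there a moment, and let it spring back. Leave the other hanging tools on their pegs and everything else where it stands.

Things in the scene. Friction and masses are not known exactly. Their poses are not given: they have to be found in the camera images.
- filter: Lint filter, grey, 154 mm tall, hangs upright; z up, x thin, along the peg; same front and back. Origin: middle of the grip's underside, resting on the peg. Grip 10 (x) x 46 (y) mm, z 0 to 44. Below: window 30 mm wide, 34 high, for the peg; shoulder 16 x 86, z -40 to -34; rectangular screen 8 x 70, down to z -110 (last 5 mm: 6 x 66). On any of the 3 pegs; about 90 g
- rack: Fixed dark wood open-frame rack, 310 mm long (y), origin at its underside below the 14 mm rail (top z 180 mm). Three steel pegs, 8 mm thick, point to its -x at y -100, 0, 100 mm: level, top at z 180, to x -85; then the tip turns up, to x -99, z 192 mm. To come off, an item is raised 14 to 24 mm (at 26 its window's lower edge meets the peg), then drawn off along -x
- strainer: Another tool hanging on a peg, to be left alone: same grip and window as the filter but a round disc of 72 mm diameter and no shoulder; total height 152 mm. Origin: middle of the grip's underside
- lint_brush: Another tool hanging on a peg, to be left alone: same grip and window but a narrow brush head 26 mm wide and no shoulder; total height 154 mm. Origin: middle of the grip's underside
- slot (a point): Centre of the filter slot's mouth in the flat top of the shoe dryer; axes are the dryer's, z up, y along the slot. Slot 12 (x) x 75 (y) mm, 78 mm deep, edge chamfered 3 mm. Filter home: its shoulder lies on the dryer's top, its origin 40 mm above this point
- dryer: Fixed white shoe dryer, box 200 (x) x 320 (y) x 90 mm, origin: centre of its underside. In its top: slot centre at x -45, y 75 mm; knob axis at x -45, y -90 mm; two grey air tubes of 42 mm diameter (foot 58) at x 55, y -75 and 45 mm, rising to 202 mm above the counter
- knob_grip (a point): Grip point of the start knob: on its vertical axis, 34 mm above the dryer's top; turns with the knob. A disc of 52 mm diameter, its top 22 mm below this point, carries an upright bar 46 mm long (x), 12 mm wide (y), up to 10 mm above this point. At rest the bar lies along the dryer's x
- start_knob (a joint): Angle of the start knob: 0 at rest, grows as it turns clockwise seen from above, stop at 1.2 rad. A spring of 0.1 N m per rad drives it back to 0 when let go
- polish_tin: Flat steel shoe polish tin, 72 mm diameter, 26 mm high, bystander. Origin: underside
- shoe_brush: Shoe brush, 160 x 50 x 45 mm, bystander. Origin: underside
- dosing_cup: Open white plastic cup, 68 mm diameter, 60 mm high, bystander. Origin: underside
- spray_can: Spray can, 54 mm diameter, 160 mm high, bystander. Origin: underside

How it is judged:
By the outcome, as a careful person would: the job done as asked, in the order asked, and still so for the second after the job is handed in, with the robot touching nothing.
It also fails if it takes over 69 s, if anything falls off the work surface, if the arm or the gripper's body presses on something with over 40 N, if the wrist force passes 120 N, or if a joint passes its speed limit or range.

## Working session

There is one attempt and no reset: what is moved stays moved. The work goes in short steps, Python scripts to look and compute and a tool call to move; the robot and the scene stay as the last step left them, time stands still between calls to the robot, and variables do not carry over. Pictures are saved under pics/ and viewed, at most 10 in all, crops included, and the job is handed in when it is done.

Besides the shell and the picture viewer there is one more tool, called after "Emit:" as name([rows], argument=value, ...), one row to a line, values as JSON. apply_moves: Moves the arm, as the interface text tells. Its arguments: {"type":"object","properties":{"rows":{"type":"array"},"force":{"type":"number"}},"required":["rows"]}

```bash
mkdir -p pics
cat > h.py <<'E'
import numpy as np, cv2
from workcell import env, imaging, ticket
def cloud(name):
    d=imaging.read_camera(name); z=d["z_map"]; K=d["camera_matrix"]; V=d["view"]
    v,u=np.mgrid[:z.shape[0],:z.shape[1]]
    P=np.stack([(u-K[0,2])/K[0,0]*z,(v-K[1,2])/K[1,1]*z,z,np.ones_like(z)],-1)@np.linalg.inv(V).T
    P=P[...,:3]; P[z==0]=np.nan
    return d,P
E
python3 - <<'E'
from h import *
for n in("scene","top"):
    d,P=cloud(n); cv2.imwrite(f"pics/{n}0.png",d["color"]); np.save(f"{n}0.npy",P)
    print(n,np.linalg.inv(d["view"])[:3].round(3).tolist(),d["camera_matrix"][0,0])
s=env.get_state(); print({k:np.round(s[k],3).tolist() for k in s})
E
```

```text
scene [[0.766, 0.464, -0.446, 1.109], [0.643, -0.531, 0.552, -0.772], [0.019, -0.709, -0.705, 1.099]] 478.8257589758481
top [[-0.024, -0.994, 0.105, 0.364], [-1.0, 0.025, 0.017, -0.003], [-0.019, -0.104, -0.994, 1.303]] 367.65771316210197
{'clock': 0.1, 'joint_pos': [-1.442, 0.314, 0.045, 1.304, 0.0, 1.431], 'qvel': [0.0, -0.001, 0.002, 0.0, -0.0, 0.001], 'tau': [0.002, -48.172, 29.924, 0.013, -0.0, -0.0], 'tcp_pos': [0.153, -0.554, 0.23], 'orientation': [-0.001, 0.991, 0.134, 0.0], 'wrist_force': [0.162, -0.623, -0.435], 'ft_torque': [0.004, -0.017, -0.01], 'grip_force': 0.0, 'finger_gap': 0.085}
```

View pics/scene0.png

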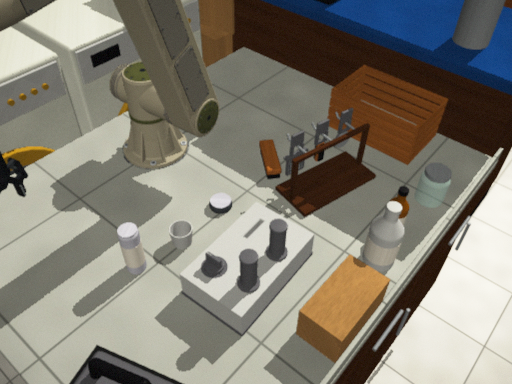

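View pics/top0.png

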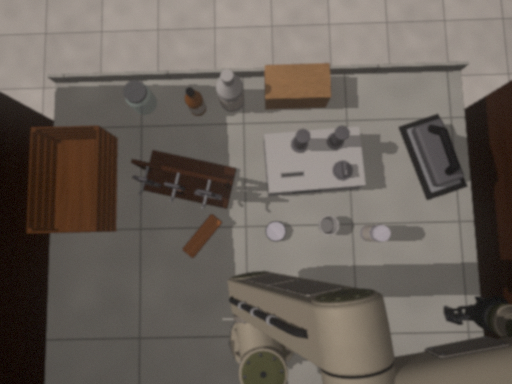

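The scene view shows the dryer at about (250,265) with its slot at (255,226) and knob at (212,263), and the rack at (330,160) with three items at (297,150), (321,138) and (345,122). In the top view the dryer is at (313,160), the slot at (292,175), the knob at (343,170) and the rack at (190,180). Next I'll enlarge the rack and measure.

Run:
```python
from h import *
P=np.load("top0.npy"); S=np.load("scene0.npy")
a=cv2.imread("pics/scene0.png")[95:215,265:390]; b=cv2.imread("pics/top0.png")[140:220,125:250]
a=cv2.resize(a,None,fx=4,fy=4,interpolation=3); b=cv2.resize(b,None,fx=4,fy=4,interpolation=3)
b=cv2.convertScaleAbs(b,alpha=1.6)
c=np.zeros((480,500*2,3),np.uint8)
cv2.imwrite("pics/rack_a.png",cv2.resize(np.vstack([a[:, :],b]),(500,800))[:,:] if 0 else np.hstack([cv2.resize(a,(400,384)),cv2.resize(b,(400,384))]))
# dryer top
for n,Q in(("top",P),("scene",S)):
    x,y,z=Q[...,0],Q[...,1],Q[...,2]
    m=(abs(z-.09)<.006)&(x>.3)&(x<.75)&(y<.1)&(y>-.4)
    k,l=cv2.connectedComponents(cv2.morphologyEx(m.astype(np.uint8),cv2.MORPH_OPEN,np.ones((3,3))))
    i=np.argmax(np.bincount(l[l>0])); q=Q[(l==i)&m]
    print(n,len(q),np.median(q[:,2]),cv2.minAreaRect(q[:,:2].astype(np.float32)*1000))
    # rail/pegs
    m=(z>.165)&(z<.3)&(x>.3)&(y>.05)&(y<.5)
    q=Q[m]; print(len(q),q.min(0),q.max(0),cv2.minAreaRect(q[:,:2].astype(np.float32)*1000))
    m=(z<.022)&(z>.006)&(x>.3)&(y>.12)&(y<.5)&(x<.75); q=Q[m]; print("base",cv2.minAreaRect(q[:,:2].astype(np.float32)*1000),np.median(q[:,2]))
for (u,v) in((292,175),(280,175),(304,174),(343,170),(175,185),(208,190),(150,180),(300,190)): print(u,v,P[v,u].round(3))
```

```text
top 4644 0.09028277125868667 ((603.818115234375, -187.13027954101562), (201.64852905273438, 320.9386291503906), 3.2060179710388184)
1228 [0.44130718 0.06546955 0.165038  ] [0.86784462 0.3965165  0.22921675] ((664.7374877929688, 235.99923706054688), (305.59722900390625, 432.7429504394531), 84.57101440429688)
base ((524.8509521484375, 309.56427001953125), (378.2253723144531, 446.0164794921875), 89.60397338867188) 0.01603851634193898
scene 5690 0.09047575130017604 ((602.4546508789062, -186.73226928710938), (203.91921997070312, 323.9759826660156), 3.2826335430145264)
1711 [0.44278628 0.06011713 0.16500088] [0.87292227 0.39881224 0.22906364] ((668.940185546875, 234.7423095703125), (311.2137451171875, 437.2682189941406), 84.09768676757812)
base ((523.590576171875, 308.1944885253906), (446.9892883300781, 376.2845153808594), 0.035675566643476486) 0.016056555448219045
292 175 [ 0.561 -0.119  0.025]
280 175 [ 0.552 -0.073  0.093]
304 174 [ 0.553 -0.153  0.09 ]
343 170 [ 0.557 -0.274  0.129]
175 185 [0.509 0.246 0.226]
208 190 [0.516 0.178 0.017]
150 180 [0.533 0.335 0.18 ]
300 190 [ 0.502 -0.14   0.076]
```

View pics/rack_a.png

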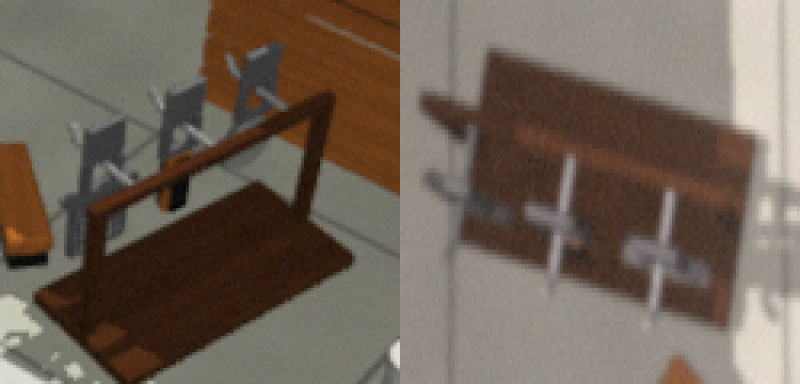

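The enlarged crop shows the filter (wide shoulder, rectangular screen) on the peg nearest the dryer, at scene (297,150) and top (206,193). The brush hangs in the middle and the round strainer on the far peg. Next I'll measure the grip, peg, rail and slot.

Run:
```python
from h import *
for n in("top","scene"):
    Q=np.load(n+"0.npy"); x,y,z=Q[...,0],Q[...,1],Q[...,2]
    near=(x>.4)&(x<.66)&(y>.07)&(y<.42)
    # grips
    m=near&(z>.2)&(z<.235); k,l,st,c=cv2.connectedComponentsWithStats(m.astype(np.uint8))
    for i in range(1,k):
        q=Q[l==i]
        if len(q)>8:
            t=q[q[:,2]>.213]
            print(n,"grip",len(q),"max",q.max(0).round(3),"mean",q.mean(0).round(3),"top",len(t),t.mean(0).round(4) if len(t) else "", [np.round(v,1) for v in cv2.minAreaRect(t[:,:2].astype(np.float32)*1000)] if len(t) else "")
    m=near&(abs(z-.178)<.008); q=Q[m]
    # rail by RANSAC line x = a+b y
    r=np.random.default_rng(0); best=(0,)
    for _ in range(800):
        i,j=r.choice(len(q),2,replace=False); d=q[j,:2]-q[i,:2]; L=np.hypot(*d)
        if L<.08: continue
        e=abs(np.cross(d,q[:,:2]-q[i,:2]))/L; w=e<.007
        if w.sum()>best[0]: best=(w.sum(),w)
    p=q[best[1]]; ln=cv2.fitLine(p[:,:2].astype(np.float32),2,0,.01,.01).ravel(); s=(p[:,:2]-ln[2:])@ln[:2]
    print(n,"rail",best[0],ln.round(4),"ends",(ln[2:]+ln[:2]*s.min()).round(3),(ln[2:]+ln[:2]*s.max()).round(3),np.ptp(s).round(3))
    o=q[~best[1]]; 
    np.save(n+"_peg.npy",o)
    m=(z>.004)&(z<.03)&(x>.43)&(x<.7)&(y>.07)&(y<.42);q=Q[m]; 
    k,l=cv2.connectedComponents(cv2.morphologyEx(m.astype(np.uint8),cv2.MORPH_OPEN,np.ones((3,3)))); i=np.argmax(np.bincount(l[l>0]))
    print(n,"base",[np.round(v,1) for v in cv2.minAreaRect(Q[(l==i)][:,:2].astype(np.float32)*1000)])
    # slot hole
    R=cv2.getRotationMatrix2D((0,0),0,1)
    m=(z<.082)&(np.hypot(x-.554,y+.115)<.05); q=Q[m]; print(n,"hole n",len(q))
    img=cv2.imread(f"pics/{n}0.png").mean(2); g=(np.hypot(x-.554,y+.115)<.055)
    d=g&(img<np.median(img[g])*.6); vv,uu=np.nonzero(d); print("dark px",len(uu),uu.mean(),vv.mean(),uu.min(),uu.max())
    # intersect ray w/ z=.09
    dd=imaging.read_camera(n) ; T=np.linalg.inv(dd["view"]);K=dd["camera_matrix"]
    ry=np.c_[(uu-K[0,2])/K[0,0],(vv-K[1,2])/K[1,1],np.ones(len(uu))]@T[:3,:3].T
    h=T[:3,3]+ry*((.09-T[2,3])/ry[:,2])[:,None]; print("slot",[np.round(v,1) for v in cv2.minAreaRect(h[:,:2].astype(np.float32)*1000)])
```

```text
top grip 64 max [0.543 0.376 0.227] mean [0.533 0.353 0.22 ] top 52 [0.5342 0.355  0.2234] [array([534.4, 355.5]), array([43.5,  9.8]), np.float64(76.4)]
top grip 63 max [0.52  0.28  0.228] mean [0.51  0.257 0.221] top 56 [0.5109 0.2584 0.2228] [array([511.2, 258.4]), array([46.1,  9.9]), np.float64(76.2)]
top grip 62 max [0.496 0.182 0.229] mean [0.487 0.16  0.221] top 54 [0.4877 0.1607 0.2237] [array([488.1, 160.9]), array([43.4, 10.2]), np.float64(76.0)]
top rail 439 [0.2416 0.9704 0.5593 0.244 ] ends [0.523 0.097] [0.597 0.395] 0.307
top base [array([610.4, 234.3]), array([310.8,  60.8]), np.float64(73.7)]
top hole n 75
dark px 44 291.8181818181818 175.3181818181818 282 302
slot [array([ 532.9, -121. ]), array([66.4, 64.6]), np.float64(19.2)]
scene grip 95 max [0.545 0.377 0.229] mean [0.537 0.352 0.215] top 56 [0.5363 0.3527 0.2208] [array([535.6, 352.8]), array([48.5, 12. ]), np.float64(79.8)]
scene grip 102 max [0.523 0.278 0.226] mean [0.513 0.255 0.215] top 58 [0.5128 0.2553 0.221 ] [array([511.1, 255.8]), array([44.9, 12.6]), np.float64(75.2)]
scene grip 108 max [0.498 0.184 0.229] mean [0.49  0.158 0.215] top 60 [0.4894 0.1586 0.2211] [array([489.6, 160.8]), array([45.6, 12.7]), np.float64(71.5)]
scene rail 410 [0.2434 0.9699 0.5603 0.2351] ends [0.525 0.094] [0.601 0.397] 0.313
scene base [array([557.8, 251.3]), array([322.8, 163.2]), np.float64(76.7)]
scene hole n 67
dark px 63 253.14285714285714 228.38095238095238 245 262
slot [array([ 556.7, -116. ]), array([ 6.6, 71.5]), np.float64(3.3)]<stdin>:18: DeprecationWarning: Arrays of 2-dimensional vectors are deprecated. Use arrays of 3-dimensional vectors instead. (deprecated in NumPy 2.0)
```

Emit:
apply_moves([
  {"xyz": [0,0,-40],"turn": [0,0,0],"grip": 0.5},
  {"xyz": [33,-19,-60],"turn": [0,0,-0.1],"grip": 0.5},
  {"xyz": [66,-38,-70],"turn": [0,0,-0.2],"grip": 0.5},
  {"xyz": [100,-58,-80],"turn": [0,0,-0.3],"grip": 0.5},
  {"xyz": [134,-78,-90],"turn": [0,0,-0.4],"grip": 0.5},
  {"xyz": [168,-98,-100],"turn": [0,0,-0.5],"grip": 0.5},
  {"xyz": [202,-118,-100],"turn": [0,0,-0.6],"grip": 0.5},
  {"xyz": [236,-138,-100],"turn": [0,0,-0.7],"grip": 0.5},
  {"xyz": [270,-158,-100],"turn": [0,0,-0.8],"grip": 0.5},
  {"xyz": [304,-178,-100],"turn": [0,0,-0.9],"grip": 0.5},
  {"xyz": [338,-198,-100],"turn": [0,0,-1.0],"grip": 0.5},
  {"xyz": [367,-214,-100],"turn": [0,0,-1.057],"grip": 0.5},
])

```text
clock: 1.2
tcp_pos: [0.4509, -0.2483, 0.3313]
orientation: [0.0, 0.786, 0.618, 0.0]
wrist_force: [0.2, -1.3, -1.0]
finger_gap: 0.0426
grip_force: 0.0
```

```bash
cat >> h.py <<'E'
from scipy.spatial.transform import Rotation as R
def go(x,y,z,yaw):
    s=env.get_state(); q=s["orientation"]; r=R.from_quat([q[1],q[2],q[3],q[0]]); p=s["tcp_pos"]
    t=R.from_euler("z",yaw)*R.from_euler("x",np.pi)
    print("t",round(s["clock"],2),"pos",np.round(p,4),"xyz",(r.inv().apply(np.array([x,y,z])-p)*1000).round(1),"turn",(r.inv()*t).as_rotvec().round(3),"F",np.round(s["wrist_force"],1),"gap",round(s["finger_gap"],4),"grip",round(s["grip_force"],1),"j",np.round(s["joint_pos"],2))
E
python3 -c "
from h import *
go(.488,.1605,.27,1.326)"
```

```text
t 1.2 pos [ 0.4509 -0.2483  0.3313] xyz [406.  -60.9  61.4] turn [ 0.    -0.     0.005] F [ 0.2 -1.3 -1. ] gap 0.0426 grip 0.0 j [-0.66  0.19  0.12  1.51  0.    1.15]
```

Emit:
apply_moves([
  {"xyz": [35,-5,0],"turn": [0,0,0],"grip": 0.5},
  {"xyz": [70,-10,0],"turn": [0,0,0],"grip": 0.5},
  {"xyz": [105,-16,0],"turn": [0,0,0],"grip": 0.5},
  {"xyz": [140,-21,0],"turn": [0,0,0],"grip": 0.5},
  {"xyz": [175,-26,0],"turn": [0,0,0],"grip": 0.5},
  {"xyz": [210,-32,0],"turn": [0,0,0],"grip": 0.5},
  {"xyz": [245,-37,10],"turn": [0,0,0],"grip": 0.5},
  {"xyz": [280,-42,20],"turn": [0,0,0],"grip": 0.5},
  {"xyz": [315,-47,30],"turn": [0,0,0.005],"grip": 0.5},
  {"xyz": [350,-53,40],"turn": [0,0,0.005],"grip": 0.5},
  {"xyz": [383,-58,50],"turn": [0,0,0.005],"grip": 0.5},
  {"xyz": [406,-61,61],"turn": [0,0,0.005],"grip": 0.5},
])

```text
clock: 2.2
tcp_pos: [0.4887, 0.1608, 0.2698]
orientation: [-0.0, 0.789, 0.614, 0.0]
wrist_force: [-0.1, -0.2, 0.6]
finger_gap: 0.0429
grip_force: 0.0
```

Emit:
apply_moves([
  {"xyz": [0,0,0],"turn": [0,0,0],"grip": 0.5},
  {"xyz": [0,0,0],"turn": [0,0,0],"grip": 0.5},
])

```text
clock: 2.37
tcp_pos: [0.4882, 0.1591, 0.2693]
orientation: [-0.0, 0.789, 0.615, -0.001]
wrist_force: [-0.1, -0.0, 0.3]
finger_gap: 0.0428
grip_force: 0.0
```

```bash
python3 -c "
from h import *
d,P=cloud('scene'); cv2.imwrite('pics/near.png',cv2.resize(d['color'][60:220,230:400],None,fx=3.5,fy=3.5,interpolation=3))
go(.488,.1605,.189,1.326)"
```

```text
t 2.42 pos [0.4886 0.1582 0.27  ] xyz [ 2.2 -1.1 81. ] turn [-0.001  0.001 -0.004] F [-0.6 -0.6  0.2] gap 0.0427 grip 0.0 j [ 0.16  0.19 -0.03  1.36 -0.    1.98]
```

View pics/near.png

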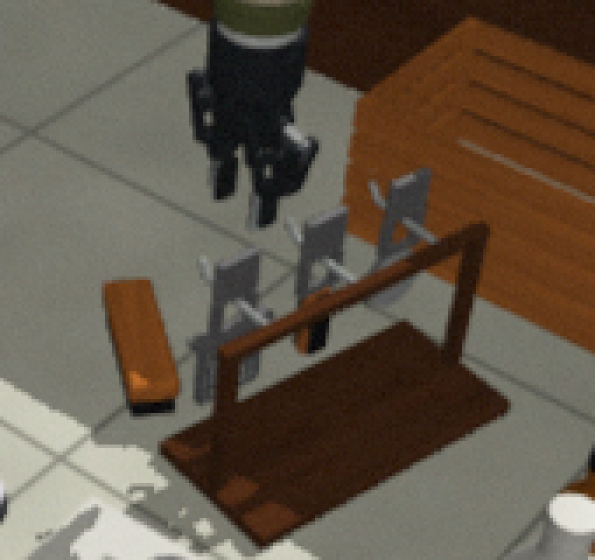

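The gripper (fingertips at crop (220,195) and (263,222)) stands straight above the filter's grip (237,260), and the neighbours are clear. Next: descend and close.

Emit:
apply_moves([
  {"xyz": [1,-1,20],"turn": [0,0,0],"grip": 0.5},
  {"xyz": [1,-1,40],"turn": [0,0,0],"grip": 0.5},
  {"xyz": [1,-1,55],"turn": [0,0,0],"grip": 0.5},
  {"xyz": [1,-1,68],"turn": [0,0,0],"grip": 0.5},
  {"xyz": [1,-1,77],"turn": [0,0,0],"grip": 0.5},
  {"xyz": [1,-1,81],"turn": [0,0,0],"grip": 0.5},
  {"xyz": [1,-1,81],"turn": [0,0,0],"grip": 0.5},
  {"xyz": [1,-1,81],"turn": [0,0,0],"grip": 0.3},
  {"xyz": [1,-1,81],"turn": [0,0,0],"grip": 0.2},
], force=40)

```text
clock: 3.17
tcp_pos: [0.489, 0.1591, 0.1903]
orientation: [0.0, 0.79, 0.613, 0.001]
wrist_force: [-0.0, -0.8, -0.7]
finger_gap: 0.0191
grip_force: 0.0
```

Emit:
apply_moves([
  {"xyz": [0,0,0],"turn": [0,0,0],"grip": 0.1},
  {"xyz": [0,0,0],"turn": [0,0,0],"grip": 0.0},
  {"xyz": [0,0,0],"turn": [0,0,0],"grip": 0.0},
  {"xyz": [0,0,0],"turn": [0,0,0],"grip": 0.0},
  {"xyz": [0,0,0],"turn": [0,0,0],"grip": 0.0},
  {"xyz": [0,0,0],"turn": [0,0,0],"grip": 0.0},
], force=40)

```text
clock: 3.67
tcp_pos: [0.4889, 0.1594, 0.1901]
orientation: [0.001, 0.79, 0.613, 0.001]
wrist_force: [-0.6, -0.7, 5.8]
finger_gap: 0.0096
grip_force: 39.7
```

Emit:
apply_moves([
  {"xyz": [0,0,-6],"turn": [0,0,0],"grip": 0.0},
  {"xyz": [0,0,-13],"turn": [0,0,0],"grip": 0.0},
  {"xyz": [0,0,-19],"turn": [0,0,0],"grip": 0.0},
  {"xyz": [0,0,-19],"turn": [0,0,0],"grip": 0.0},
  {"xyz": [0,0,-19],"turn": [0,0,0],"grip": 0.0},
])

```text
clock: 4.08
tcp_pos: [0.4886, 0.1594, 0.2087]
orientation: [0.0, 0.79, 0.613, 0.0]
wrist_force: [-0.4, 0.1, -0.4]
finger_gap: 0.0093
grip_force: 38.9
```

```bash
python3 -c "
from h import *
d,P=cloud('scene'); cv2.imwrite('pics/lift.png',cv2.resize(d['color'][60:220,230:400],None,fx=3.5,fy=3.5,interpolation=3))
go(.489,.1594,.2095,1.326)"
```

```text
t 4.13 pos [0.4883 0.1593 0.2083] xyz [ 0.2  0.6 -1.2] turn [ 0.     0.    -0.005] F [-0.4  0.7 -0.4] gap 0.0098 grip 38.9 j [ 0.16  0.2  -0.16  1.21 -0.    1.98]
```

View pics/lift.png

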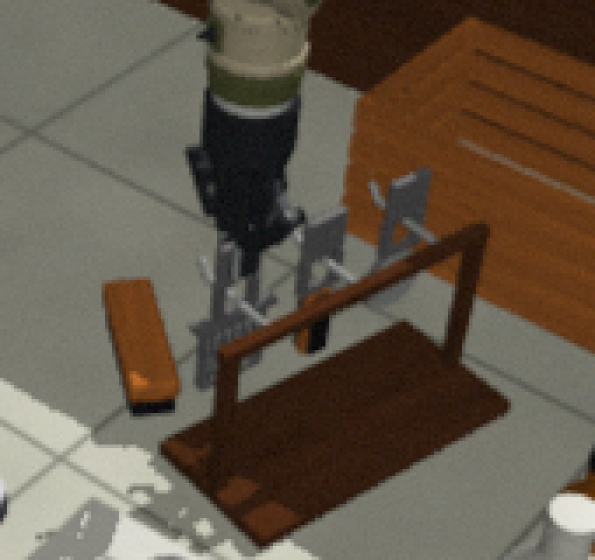

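The filter was lifted about 19 mm. Its window still surrounds the peg and the wrist force is near zero. Next, draw it off.

Emit:
apply_moves([
  {"xyz": [0,-5,0],"turn": [0,0,0],"grip": 0.0},
  {"xyz": [0,-13,0],"turn": [0,0,0],"grip": 0.0},
  {"xyz": [0,-23,0],"turn": [0,0,0],"grip": 0.0},
  {"xyz": [0,-34,0],"turn": [0,0,0],"grip": 0.0},
  {"xyz": [0,-45,0],"turn": [0,0,0],"grip": 0.0},
  {"xyz": [0,-56,0],"turn": [0,0,0],"grip": 0.0},
  {"xyz": [0,-67,0],"turn": [0,0,0],"grip": 0.0},
  {"xyz": [0,-76,0],"turn": [0,0,0],"grip": 0.0},
  {"xyz": [0,-82,0],"turn": [0,0,0],"grip": 0.0},
  {"xyz": [0,-85,0],"turn": [0,0,0],"grip": 0.0},
  {"xyz": [0,-85,0],"turn": [0,0,0],"grip": 0.0},
])

```text
clock: 5.05
tcp_pos: [0.4053, 0.1805, 0.2084]
orientation: [0.0, 0.79, 0.614, 0.0]
wrist_force: [0.7, -0.4, -0.6]
finger_gap: 0.0094
grip_force: 38.9
```

```bash
python3 -c "
from h import *
go(.5545,-.1155,.25,1.571+.056)"
```

```text
t 5.05 pos [0.4053 0.1805 0.2084] xyz [-250.1  217.6  -41.5] turn [ 0.     0.    -0.306] F [ 0.7 -0.4 -0.6] gap 0.0094 grip 38.9 j [ 0.24  0.07 -0.31  1.19 -0.    2.06]
```

Emit:
apply_moves([
  {"xyz": [-12,0,-18],"turn": [0,0,0],"grip": 0.0},
  {"xyz": [-36,0,-38],"turn": [0,0,0],"grip": 0.0},
  {"xyz": [-66,5,-52],"turn": [0,0,0],"grip": 0.0},
  {"xyz": [-90,25,-52],"turn": [0,0,-0.04],"grip": 0.0},
  {"xyz": [-113,53,-52],"turn": [0,0,-0.09],"grip": 0.0},
  {"xyz": [-137,82,-52],"turn": [0,0,-0.14],"grip": 0.0},
  {"xyz": [-161,111,-52],"turn": [0,0,-0.19],"grip": 0.0},
  {"xyz": [-185,140,-52],"turn": [0,0,-0.24],"grip": 0.0},
  {"xyz": [-208,168,-52],"turn": [0,0,-0.28],"grip": 0.0},
  {"xyz": [-228,192,-52],"turn": [0,0,-0.3],"grip": 0.0},
  {"xyz": [-242,208,-52],"turn": [0,0,-0.306],"grip": 0.0},
  {"xyz": [-250,217,-52],"turn": [0,0,-0.306],"grip": 0.0},
])

```text
clock: 6.05
tcp_pos: [0.556, -0.1186, 0.2594]
orientation: [0.0, 0.688, 0.726, -0.0]
wrist_force: [-0.1, -0.1, -0.7]
finger_gap: 0.0092
grip_force: 39.1
```

Emit:
apply_moves([
  {"xyz": [0,0,0],"turn": [0,0,0],"grip": 0.0},
  {"xyz": [0,0,0],"turn": [0,0,0],"grip": 0.0},
  {"xyz": [0,0,0],"turn": [0,0,0],"grip": 0.0},
])

```text
clock: 6.3
tcp_pos: [0.5537, -0.1148, 0.2602]
orientation: [-0.0, 0.687, 0.727, -0.0]
wrist_force: [-0.5, 0.2, -0.9]
finger_gap: 0.0094
grip_force: 39.1
```

Run:
```python
from h import *
d,P=cloud('scene'); cv2.imwrite('pics/above.png',cv2.resize(d['color'][110:290,170:340],None,fx=3.3,fy=3.3,interpolation=3))
go(.5545,-.1155,.222,1.571+.056)
x,y,z=P[...,0],P[...,1],P[...,2]
Z0=.26-.0
m=(z>.13)&(z<.218)&(abs(x-.5545)<.03)&(abs(y+.1155)<.06)
q=P[m]; print(len(q),q.min(0).round(4),q.max(0).round(4))
for lo,hi in((.14,.17),(.17,.2),(.2,.222)):
    t=q[(q[:,2]>lo)&(q[:,2]<hi)]
    if len(t)>5: print(lo,len(t),t.mean(0).round(4),[np.round(v,1) for v in cv2.minAreaRect(t[:,:2].astype(np.float32)*1000)])
f=q[q[:,2]<.2]; A=np.c_[f[:,1]+.1155,f[:,2]-.2,np.ones(len(f))]; print("front face x = a*y+b*z+c",np.linalg.lstsq(A,f[:,0],rcond=None)[0].round(4))
```

```text
t 6.35 pos [ 0.5537 -0.1145  0.2604] xyz [-1.1  0.8 38.4] turn [-0.    -0.     0.001] F [-0.6  0.5 -0.7] gap 0.0098 grip 39.1 j [-0.35  0.29  0.08  1.37  0.    1.17]
426 [ 0.5444 -0.1576  0.139 ] [ 0.5637 -0.067   0.2178]
0.14 140 [ 0.5544 -0.1149  0.1557] [array([ 555.3, -112.6]), array([72.2, 10.1]), np.float64(88.4)]
0.17 139 [ 0.5546 -0.1159  0.1846] [array([ 553.1, -113.6]), array([11.1, 73.4]), np.float64(2.3)]
0.2 143 [ 0.5551 -0.1167  0.2143] [array([ 553.8, -112.3]), array([18. , 90.8]), np.float64(1.6)]
front face x = a*y+b*z+c [-0.0284  0.0041  0.5546]
```

View pics/above.png

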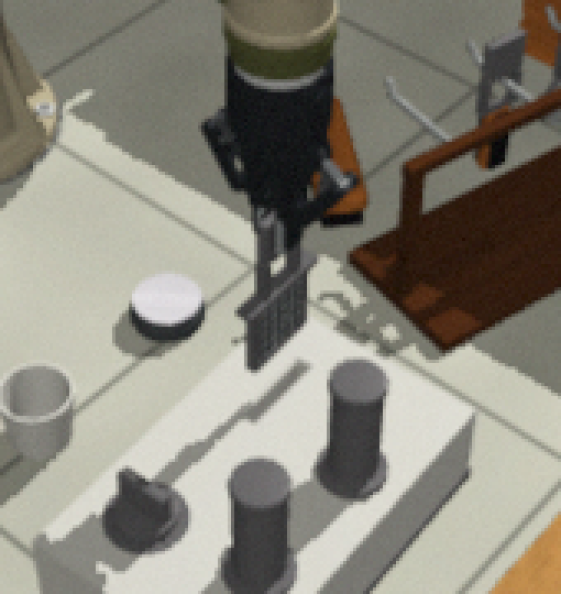

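The filter hangs upright above the slot: its screen bottom is at crop (275,350) and the slot at (300,372). The screen measures y ≈ -0.113 against a slot at about -0.1148, so I'll shift 2 mm along tool -x and lower it while watching the force.

Emit:
apply_moves([
  {"xyz": [-2,0.5,10],"turn": [0,0,0],"grip": 0.0},
  {"xyz": [-2,0.5,22],"turn": [0,0,0],"grip": 0.0},
  {"xyz": [-2,0.5,32],"turn": [0,0,0],"grip": 0.0},
  {"xyz": [-2,0.5,40],"turn": [0,0,0],"grip": 0.0},
  {"xyz": [-2,0.5,45],"turn": [0,0,0],"grip": 0.0},
  {"xyz": [-2,0.5,49],"turn": [0,0,0],"grip": 0.0},
  {"xyz": [-2,0.5,52],"turn": [0,0,0],"grip": 0.0},
  {"xyz": [-2,0.5,55],"turn": [0,0,0],"grip": 0.0},
])

```text
clock: 7.02
tcp_pos: [0.555, -0.1176, 0.2053]
orientation: [0.0, 0.687, 0.727, 0.0]
wrist_force: [-0.4, -0.4, -1.2]
finger_gap: 0.0095
grip_force: 39.2
```

Emit:
apply_moves([
  {"xyz": [0,0,0],"turn": [0,0,0],"grip": 0.0},
])

```text
clock: 7.1
tcp_pos: [0.5548, -0.1176, 0.2049]
orientation: [-0.0, 0.687, 0.727, -0.0]
wrist_force: [-0.1, 0.9, -0.2]
finger_gap: 0.0095
grip_force: 39.2
```

Emit:
apply_moves([
  {"xyz": [0,0,3],"turn": [0,0,0],"grip": 0.0},
  {"xyz": [0,0,6],"turn": [0,0,0],"grip": 0.0},
  {"xyz": [0,0,9],"turn": [0,0,0],"grip": 0.0},
  {"xyz": [0,0,12],"turn": [0,0,0],"grip": 0.0},
])

```text
clock: 7.43
tcp_pos: [0.555, -0.1176, 0.1931]
orientation: [0.0, 0.687, 0.727, 0.0]
wrist_force: [0.4, -0.0, -0.0]
finger_gap: 0.0094
grip_force: 39.2
```

Emit:
apply_moves([
  {"xyz": [0,0,4],"turn": [0,0,0],"grip": 0.0},
  {"xyz": [0,0,8],"turn": [0,0,0],"grip": 0.0},
  {"xyz": [0,0,12],"turn": [0,0,0],"grip": 0.0},
  {"xyz": [0,0,16],"turn": [0,0,0],"grip": 0.0},
  {"xyz": [0,0,20],"turn": [0,0,0],"grip": 0.0},
  {"xyz": [0,0,24],"turn": [0,0,0],"grip": 0.0},
])

```text
clock: 7.93
tcp_pos: [0.5549, -0.1176, 0.1688]
orientation: [-0.0, 0.687, 0.727, -0.0]
wrist_force: [-0.6, 0.1, -0.2]
finger_gap: 0.0097
grip_force: 39.2
```

```bash
python3 -c "
from h import *
go(.5545,-.1155,.141,1.571+.056)"
```

```text
t 7.93 pos [ 0.5549 -0.1176  0.1688] xyz [ 2.1 -0.2 27.8] turn [-0.  0. -0.] F [-0.6  0.1 -0.2] gap 0.0097 grip 39.2 j [-0.35  0.32 -0.09  1.15 -0.    1.16]
```

Emit:
apply_moves([
  {"xyz": [0,0,5],"turn": [0,0,0],"grip": 0.0},
  {"xyz": [0,0,10],"turn": [0,0,0],"grip": 0.0},
  {"xyz": [0,0,15],"turn": [0,0,0],"grip": 0.0},
  {"xyz": [0,0,19],"turn": [0,0,0],"grip": 0.0},
  {"xyz": [0,0,22],"turn": [0,0,0],"grip": 0.0},
  {"xyz": [0,0,24],"turn": [0,0,0],"grip": 0.0},
  {"xyz": [0,0,25],"turn": [0,0,0],"grip": 0.0},
  {"xyz": [0,0,26],"turn": [0,0,0],"grip": 0.0},
])

```text
clock: 8.6
tcp_pos: [0.555, -0.1176, 0.1433]
orientation: [0.0, 0.687, 0.727, -0.0]
wrist_force: [0.4, -0.2, -1.1]
finger_gap: 0.0099
grip_force: 39.2
```

Emit:
apply_moves([
  {"xyz": [0,0,1],"turn": [0,0,0],"grip": 0.0},
  {"xyz": [0,0,2],"turn": [0,0,0],"grip": 0.0},
])

```text
clock: 8.77
tcp_pos: [0.5551, -0.1176, 0.1414]
orientation: [0.0, 0.687, 0.727, 0.0]
wrist_force: [0.4, 0.4, -0.1]
finger_gap: 0.0093
grip_force: 39.2
```

Emit:
apply_moves([
  {"xyz": [0,0,1],"turn": [0,0,0],"grip": 0.0},
  {"xyz": [0,0,2],"turn": [0,0,0],"grip": 0.0},
  {"xyz": [0,0,2],"turn": [0,0,0],"grip": 0.0},
])

```text
clock: 9.02
tcp_pos: [0.5551, -0.1177, 0.1404]
orientation: [0.001, 0.687, 0.727, 0.0]
wrist_force: [-1.8, -0.1, 5.9]
finger_gap: 0.0091
grip_force: 40.1
```

Contact came at the expected height: TCP 0.140 with 6 N. Next, release, rise a little and check.

Emit:
apply_moves([
  {"xyz": [0,0,0],"turn": [0,0,0],"grip": 0.15},
  {"xyz": [0,0,0],"turn": [0,0,0],"grip": 0.3},
  {"xyz": [0,0,0],"turn": [0,0,0],"grip": 0.5},
  {"xyz": [0,0,0],"turn": [0,0,0],"grip": 0.5},
  {"xyz": [0,0,0],"turn": [0,0,0],"grip": 0.5},
  {"xyz": [0,0,-15],"turn": [0,0,0],"grip": 0.5},
  {"xyz": [0,0,-40],"turn": [0,0,0],"grip": 0.5},
  {"xyz": [0,0,-75],"turn": [0,0,0],"grip": 0.5},
  {"xyz": [0,0,-110],"turn": [0,0,0],"grip": 0.5},
  {"xyz": [0,0,-125],"turn": [0,0,0],"grip": 0.5},
])

```text
clock: 9.85
tcp_pos: [0.5563, -0.118, 0.269]
orientation: [0.003, 0.687, 0.727, 0.001]
wrist_force: [0.8, -0.6, 0.9]
finger_gap: 0.0428
grip_force: 0.0
```

Run:
```python
from h import *
go(.563,-.279,.25,np.pi+.056)
for n in("scene","top"):
    d,P=cloud(n); x,y,z=P[...,0],P[...,1],P[...,2]
    if n=="scene": cv2.imwrite('pics/home.png',cv2.resize(d['color'][110:290,170:340],None,fx=3.3,fy=3.3,interpolation=3))
    q=P[(abs(x-.554)<.02)&(abs(y+.115)<.035)&(z>.13)&(z<.2)]
    if len(q): print(n,"grip z",len(q),np.percentile(q[:,2],[50,90,98]).round(4),q.mean(0).round(4))
    k=P[(abs(x-.563)<.04)&(abs(y+.279)<.04)&(z>.12)&(z<.15)]
    if len(k): print(n,"knob bar top",len(k),k.mean(0).round(4),np.percentile(k[:,2],95).round(4),[np.round(v,1) for v in cv2.minAreaRect(k[:,:2].astype(np.float32)*1000)])
```

```text
t 9.85 pos [ 0.5563 -0.118   0.269 ] xyz [-161.    -2.4   19.4] turn [ 0.002  0.006 -1.571] F [ 0.8 -0.6  0.9] gap 0.0428 grip 0.0 j [-0.35  0.29  0.1   1.38 -0.    1.16]
scene grip z 176 [0.1592 0.1745 0.1762] [ 0.5578 -0.1196  0.1578]
scene knob bar top 112 [ 0.5654 -0.2819  0.1314] 0.1368 [array([ 563.5, -280.5]), array([46.8, 13.6]), np.float64(1.7)]
top knob bar top 57 [ 0.5607 -0.2781  0.1322] 0.1367 [array([ 562.8, -278.5]), array([44.9, 12.6]), np.float64(4.0)]
```

View pics/home.png

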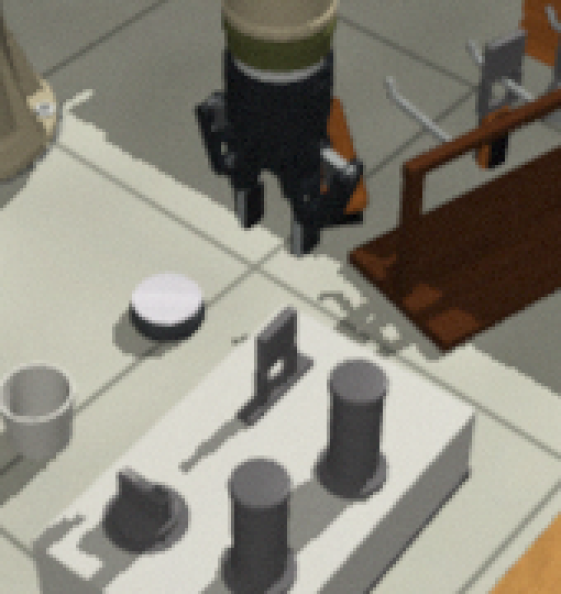

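The filter stands home, shoulder on the dryer's top at crop (275,390), with the grip top measured at 0.175 against 0.174 expected. The knob bar is at (145,495), centred at (0.563,-0.279). Next, go to the knob.

Emit:
apply_moves([
  {"xyz": [-5,0,0],"turn": [0,0,-0.1],"grip": 0.6},
  {"xyz": [-15,0,0],"turn": [0,0,-0.2],"grip": 0.6},
  {"xyz": [-28,0,0],"turn": [0,0,-0.32],"grip": 0.6},
  {"xyz": [-42,0,0],"turn": [0,0,-0.44],"grip": 0.6},
  {"xyz": [-56,0,0],"turn": [0,0,-0.56],"grip": 0.6},
  {"xyz": [-70,0,0],"turn": [0,0,-0.68],"grip": 0.6},
  {"xyz": [-84,0,0],"turn": [0,0,-0.8],"grip": 0.6},
  {"xyz": [-98,0,0],"turn": [0,0,-0.92],"grip": 0.6},
  {"xyz": [-112,0,0],"turn": [0,0,-1.04],"grip": 0.6},
  {"xyz": [-126,0,0],"turn": [0,0,-1.16],"grip": 0.6},
  {"xyz": [-140,0,0],"turn": [0,0,-1.28],"grip": 0.6},
  {"xyz": [-152,0,0],"turn": [0,0,-1.4],"grip": 0.6},
])

```text
clock: 10.95
tcp_pos: [0.563, -0.27, 0.2625]
orientation: [-0.001, 0.055, 0.999, 0.0]
wrist_force: [-0.5, 0.0, -0.6]
finger_gap: 0.0511
grip_force: 0.0
```

Emit:
apply_moves([
  {"xyz": [0,0,0],"turn": [0,0,-0.1],"grip": 0.6},
  {"xyz": [0,0,0],"turn": [0,0,-0.17],"grip": 0.6},
  {"xyz": [0,0,0],"turn": [0,0,-0.17],"grip": 0.6},
  {"xyz": [0,0,0],"turn": [0,0,-0.17],"grip": 0.6},
])

```text
clock: 11.28
tcp_pos: [0.563, -0.2692, 0.263]
orientation: [-0.001, -0.027, 1.0, 0.001]
wrist_force: [-0.8, -0.6, 0.2]
finger_gap: 0.0515
grip_force: 0.0
```

```bash
python3 -c "
from h import *
go(.563,-.279,.11,np.pi+.056)"
```

```text
t 11.28 pos [ 0.563  -0.2692  0.263 ] xyz [  0.3 -10.  153. ] turn [ 0.001 -0.002 -0.003] F [-0.8 -0.6  0.2] gap 0.0515 grip 0.0 j [-0.57  0.41  0.26  1.43 -0.   -0.63]
```

Emit:
apply_moves([
  {"xyz": [0,-5,20],"turn": [0,0,0],"grip": 0.6},
  {"xyz": [0,-10,45],"turn": [0,0,0],"grip": 0.6},
  {"xyz": [0,-10,72],"turn": [0,0,0],"grip": 0.6},
  {"xyz": [0,-10,100],"turn": [0,0,0],"grip": 0.6},
  {"xyz": [0,-10,122],"turn": [0,0,0],"grip": 0.6},
  {"xyz": [0,-10,140],"turn": [0,0,0],"grip": 0.6},
  {"xyz": [0,-10,149],"turn": [0,0,0],"grip": 0.6},
  {"xyz": [0,-10,153],"turn": [0,0,0],"grip": 0.6},
  {"xyz": [0,-10,153],"turn": [0,0,0],"grip": 0.6},
])

```text
clock: 12.03
tcp_pos: [0.5636, -0.2789, 0.1105]
orientation: [-0.001, -0.027, 1.0, 0.0]
wrist_force: [-0.2, -0.0, 1.0]
finger_gap: 0.051
grip_force: 0.0
```

Emit:
apply_moves([
  {"xyz": [0,0,0],"turn": [0,0,0],"grip": 0.4},
  {"xyz": [0,0,0],"turn": [0,0,0],"grip": 0.25},
  {"xyz": [0,0,0],"turn": [0,0,0],"grip": 0.1},
  {"xyz": [0,0,0],"turn": [0,0,0],"grip": 0.0},
  {"xyz": [0,0,0],"turn": [0,0,0],"grip": 0.0},
  {"xyz": [0,0,0],"turn": [0,0,0],"grip": 0.0},
  {"xyz": [0,0,0],"turn": [0,0,0],"grip": 0.0},
], force=30)

```text
clock: 12.62
tcp_pos: [0.5648, -0.2799, 0.1128]
orientation: [0.001, -0.028, 1.0, -0.001]
wrist_force: [-0.1, 0.1, 5.8]
finger_gap: 0.0113
grip_force: 34.3
```

Emit:
apply_moves([
  {"xyz": [0,0,0],"turn": [0,0,0.06],"grip": 0.0},
  {"xyz": [0,0,0],"turn": [0,0,0.16],"grip": 0.0},
  {"xyz": [0,0,0],"turn": [0,0,0.26],"grip": 0.0},
  {"xyz": [0,0,0],"turn": [0,0,0.36],"grip": 0.0},
  {"xyz": [0,0,0],"turn": [0,0,0.46],"grip": 0.0},
  {"xyz": [0,0,0],"turn": [0,0,0.56],"grip": 0.0},
  {"xyz": [0,0,0],"turn": [0,0,0.66],"grip": 0.0},
  {"xyz": [0,0,0],"turn": [0,0,0.76],"grip": 0.0},
  {"xyz": [0,0,0],"turn": [0,0,0.86],"grip": 0.0},
  {"xyz": [0,0,0],"turn": [0,0,0.96],"grip": 0.0},
  {"xyz": [0,0,0],"turn": [0,0,1.06],"grip": 0.0},
  {"xyz": [0,0,0],"turn": [0,0,1.14],"grip": 0.0},
])

```text
clock: 13.62
tcp_pos: [0.5643, -0.2807, 0.1128]
orientation: [0.001, 0.518, 0.855, -0.001]
wrist_force: [-2.3, -2.2, 5.7]
finger_gap: 0.0113
grip_force: 34.4
```

```bash
python3 -c "
from h import *
go(.563,-.279,.11,np.pi+.056-1.2); print(env.get_state()['ft_torque'])"
```

```text
t 13.62 pos [ 0.5643 -0.2807  0.1128] xyz [ 2.1 -0.4  2.8] turn [-0.     0.003  0.054] F [-2.3 -2.2  5.7] gap 0.0113 grip 34.4 j [-0.59  0.47 -0.01  1.08 -0.    0.5 ]
[-0.47247567  0.47664746  0.18024622]
```

Emit:
apply_moves([
  {"xyz": [0,0,0],"turn": [0,0,0.03],"grip": 0.0},
  {"xyz": [0,0,0],"turn": [0,0,0.06],"grip": 0.0},
  {"xyz": [0,0,0],"turn": [0,0,0.09],"grip": 0.0},
  {"xyz": [0,0,0],"turn": [0,0,0.12],"grip": 0.0},
  {"xyz": [0,0,0],"turn": [0,0,0.12],"grip": 0.0},
  {"xyz": [0,0,0],"turn": [0,0,0.12],"grip": 0.0},
])

```text
clock: 14.12
tcp_pos: [0.5642, -0.2807, 0.1128]
orientation: [0.001, 0.566, 0.824, -0.001]
wrist_force: [-2.4, -2.9, 7.0]
finger_gap: 0.0112
grip_force: 46.0
```

```bash
python3 -c "
from h import *
go(.563,-.279,.11,np.pi+.056-1.2); print(env.get_state()['ft_torque'])
for n in('scene','top'):
    d,P=cloud(n);x,y,z=P[...,0],P[...,1],P[...,2]
    k=P[(abs(x-.563)<.04)&(abs(y+.279)<.04)&(z>.12)&(z<.14)]; print(n,len(k))
"
```

```text
t 14.12 pos [ 0.5642 -0.2807  0.1128] xyz [ 2.1 -0.5  2.8] turn [-0.     0.004 -0.059] F [-2.4 -2.9  7. ] gap 0.0112 grip 46.0 j [-0.59  0.47 -0.01  1.08 -0.    0.62]
[-0.55777592  0.50318642  1.03325052]
scene 115
top 13
```

The wrist torque jumped from 0.18 to 1.03 N m, so the knob is at its stop. I'll hold about 0.8 s, then open.

Emit:
apply_moves([
  {"xyz": [0,0,0],"turn": [0,0,0],"grip": 0.0},
  {"xyz": [0,0,0],"turn": [0,0,0],"grip": 0.0},
  {"xyz": [0,0,0],"turn": [0,0,0],"grip": 0.0},
  {"xyz": [0,0,0],"turn": [0,0,0],"grip": 0.0},
  {"xyz": [0,0,0],"turn": [0,0,0],"grip": 0.0},
  {"xyz": [0,0,0],"turn": [0,0,0],"grip": 0.0},
  {"xyz": [0,0,0],"turn": [0,0,0],"grip": 0.0},
  {"xyz": [0,0,0],"turn": [0,0,0],"grip": 0.0},
  {"xyz": [0,0,0],"turn": [0,0,0],"grip": 0.0},
  {"xyz": [0,0,0],"turn": [0,0,0],"grip": 0.0},
])

```text
clock: 15.05
tcp_pos: [0.5642, -0.2807, 0.1128]
orientation: [0.001, 0.566, 0.824, -0.001]
wrist_force: [-2.5, -3.0, 5.5]
finger_gap: 0.0111
grip_force: 46.0
```

Emit:
apply_moves([
  {"xyz": [0,0,0],"turn": [0,0,0],"grip": 1.0},
  {"xyz": [0,0,0],"turn": [0,0,0],"grip": 1.0},
  {"xyz": [0,0,0],"turn": [0,0,0],"grip": 1.0},
  {"xyz": [0,0,0],"turn": [0,0,0],"grip": 1.0},
  {"xyz": [0,0,0],"turn": [0,0,0],"grip": 1.0},
  {"xyz": [0,0,0],"turn": [0,0,0],"grip": 1.0},
  {"xyz": [0,0,-20],"turn": [0,0,0],"grip": 1.0},
  {"xyz": [0,0,-50],"turn": [0,0,0],"grip": 1.0},
  {"xyz": [0,0,-90],"turn": [0,0,0],"grip": 1.0},
  {"xyz": [0,0,-130],"turn": [0,0,0],"grip": 1.0},
  {"xyz": [0,0,-160],"turn": [0,0,0],"grip": 1.0},
  {"xyz": [0,0,-160],"turn": [0,0,0],"grip": 1.0},
])

```text
clock: 16.05
tcp_pos: [0.5663, -0.2806, 0.2792]
orientation: [0.006, 0.567, 0.824, 0.0]
wrist_force: [-0.4, -0.3, 0.9]
finger_gap: 0.0855
grip_force: 0.0
```

Run:
```python
from h import *
go(.563,-.279,.27,np.pi+.056)
for n in("scene","top"):
    d,P=cloud(n); x,y,z=P[...,0],P[...,1],P[...,2]
    if n=="scene": cv2.imwrite('pics/end.png',cv2.resize(d['color'],(768,576),interpolation=3))
    q=P[(abs(x-.554)<.02)&(abs(y+.115)<.035)&(z>.13)&(z<.2)]
    if len(q): print(n,"filter grip z",len(q),np.percentile(q[:,2],[90,98]).round(4))
    k=P[(abs(x-.563)<.04)&(abs(y+.279)<.04)&(z>.12)&(z<.15)]
    if len(k)>4: print(n,"knob",len(k),[np.round(v,1) for v in cv2.minAreaRect(k[:,:2].astype(np.float32)*1000)])
```

```text
t 16.05 pos [ 0.5663 -0.2806  0.2792] xyz [ 2.7 -2.5  9.2] turn [-0.     0.012 -1.261] F [-0.4 -0.3  0.9] gap 0.0855 grip 0.0 j [-0.59  0.41  0.31  1.45  0.    0.62]
scene filter grip z 178 [0.1748 0.1767]
scene knob 112 [array([ 564.3, -280.7]), array([13.1, 47.2]), np.float64(90.0)]
top filter grip z 74 [0.1751 0.1768]
top knob 54 [array([ 564.5, -277.9]), array([11.8, 41.6]), np.float64(86.9)]
```

View pics/end.png

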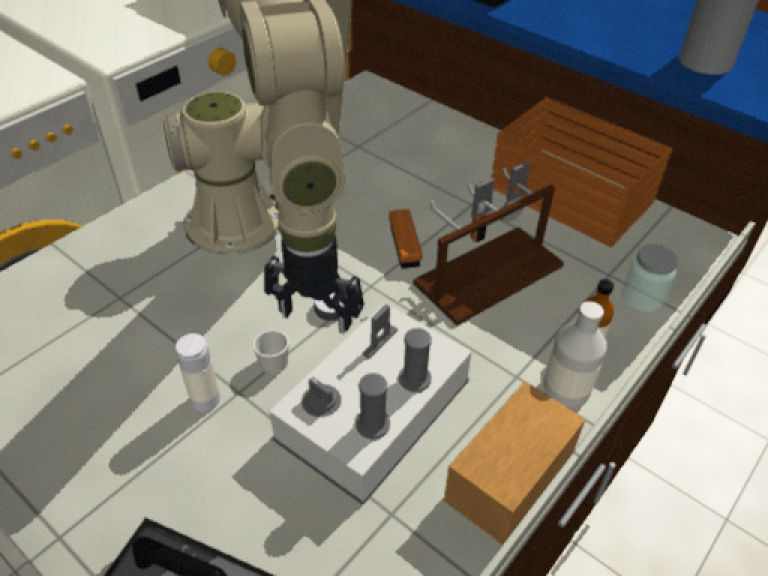

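The final picture shows the filter home at (378,330), the knob bar back along x at (320,390), the two other tools on their pegs at (483,200) and (518,180), and the bystanders in place. Next: let the arm settle, then hand in.

Emit:
apply_moves([
  {"xyz": [0,0,0],"turn": [0,0,0],"grip": 1.0},
  {"xyz": [0,0,0],"turn": [0,0,0],"grip": 1.0},
  {"xyz": [0,0,0],"turn": [0,0,0],"grip": 1.0},
])

```text
clock: 16.4
tcp_pos: [0.5633, -0.2788, 0.2694]
orientation: [-0.002, 0.567, 0.824, -0.0]
wrist_force: [-0.5, 0.5, -0.1]
finger_gap: 0.0853
grip_force: 0.0
```

```bash
python3 -c "
from workcell import ticket
print(ticket.hand_in())"
```

```text
the job is handed in; nothing more can be done
None
```

The job is handed in at 16.4 s: the filter sits fully home in the slot, then the start knob was turned to its stop, held about a second and sprang back to rest; the other tools are still on their pegs, and the verdict was not shown.

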